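Fit the press handwheel, bottom the ram and back it off

TASK

Fit the loose handwheel onto the splined shaft on top of the sample press, rocking it until the teeth mesh and it drops fully home. Crank it clockwise (seen from above) until the ram bears on the sample cell and the wheel stops, then back it off a quarter turn and leave the wheel on the shaft. Leave the white dish and the jar standing where they are.

Things in the scene. Friction and masses are not known exactly. Their poses are not given: they have to be found in the camera images.
- wheel: Loose handwheel, black rim, 190 mm across, 58 mm high, 0.3 to 0.5 kg, lying flat on the table right side up. Origin: centre of its hub's underside, z up along its axis. In the underside of the hub (52 mm across, 32 mm high): a blind bore 28 mm deep with 6 inner spline teeth, 18 mm tall, 25 mm clear between their tips. How the teeth lie to the spokes is not marked.
- wheel_boss (a point): On the wheel's axis, at the middle height of the smooth round aluminium boss by which it can be gripped: 30 mm across, from 32 to 58 mm above the wheel's underside (this point is 46 mm above it).
- wheel_spokes (a point): On the wheel's axis, 18 mm above its underside: the mid height of spokes and rim. Rim: a round bar 14 mm thick, its centre line at 88 mm radius. Three straight round spokes, 12 mm thick, at 0, 120 and 240 degrees from the wheel's x axis. Between hub (26 mm radius), rim and spokes the wheel is open: closed fingertips can reach in and push a spoke round.
- shaft_seat (a point): Centre of the seat, a flat collar 48 mm across on the press's drive shaft, 158 mm above the table; z up. The wheel is home when its underside lies on it. The seat turns with the shaft and stays at its height. Below: the grey press, bolted down, base 170 x 200 mm, its crosshead (75 x 200 mm) 10 mm under the seat, two 6 mm high nuts on it 80 mm from the axis.
- shaft_tip (a point): Tip of the drive shaft, 26 mm above the seat. From the seat up: 6 straight spline teeth 18 mm tall (32 mm over the teeth), then a tapered nose 8 mm tall, 23 mm across at its foot, 14 mm at its tip. With the nose in the bore but the teeth not meshed, the wheel stands 18 mm above the seat. Teeth repeat every 60 degrees, with about 3 degrees of play either side.
- screw (a joint): Angle of the press's drive shaft in rad, growing clockwise seen from above, which lowers the ram by 16 mm a turn. It has stiff friction (about 0.12 N m) and stays where it is left. It stops hard when the ram bears on the cell, about one and a half to two and three quarter turns from the start; the reading there differs each time and must be felt.
- dish: White plastic dish, 124 mm across, 18 mm high, origin at the centre of its underside.
- jar: Clear jar with a white cap, 60 mm across, 85 mm high, origin at the centre of its underside.
- ram: The press's steel ram under the crosshead, a disc 54 mm across on a rod, driven by the screw. Origin: centre of its lower face, z up.
- cell: The sample cell, a fixed aluminium cylinder 60 mm across standing on the press's base under the ram; its height above the base differs each time. Origin: on its axis, 50 mm below its top.
- cell_top (a point): Centre of the sample cell's top face, which the ram comes down on.
Not all that is in view belongs to the job. What is shaped like the wheel but pink is not meant.

How it is judged:
By the outcome, as a careful person would: the job done as asked, in the order asked, and still so for the second after the job is handed in, with the robot touching nothing.
It also fails if it takes over 72 s, if anything falls off the work surface, if the arm or the gripper's body presses on something with over 40 N, if the wrist force passes 120 N, or if a joint passes its speed limit or range.

ROBOT

A 6-joint arm with a two-finger parallel gripper is mounted at the origin on the work surface. World frame = base frame: x ahead of the robot, y to its left, z up, the work surface at z = 0. Lengths are in m, angles in degrees, forces in N, time in s.
With the tool pointing down it reaches from about 0.4 to 0.825 m from the base axis. Payload 7 kg.
Tool frame: the origin (TCP) lies at the very end of the fingers, on their centre line; the grasp point (between the pads) lies 19 mm behind it; z points along the fingers, y is the line along which they close (so a half turn about z gives the same grasp; the last joint's range is limited). The gripper opens to 88 mm and grips with 3 to 60 N. Pads are 19 mm wide; open, the fingers measure 130 mm over their backs; the gripper's body (78 mm by 193 mm) begins 47 mm behind the grasp point.
Start: joints at [-55.457, 20.546, 0.682, 0, -70.136, -16.507], TCP at [0.209, -0.642, 0.227] pointing down, gripper open.
Joint ranges: [-176.03, 176.03], [-82.01, 121.73], [-58.28, 71.71], [-173.87, 95.51], [-174.79, -0.11], [-173.66, 173.66]. Speed limits (degrees/s): [136.94, 136.94, 172.46, 180, 180, 180].

INTERFACE

Orientations are given as [roll, pitch, yaw] about the fixed x, y, z axes, in that order (R = Rz(yaw) Ry(pitch) Rx(roll)).
In Python, from plant import get_state, imaging, r, finder gives the robot as it stands.
- The arm moves only by the shell command python3 -m handwheel 'ROWS' [FORCE]. ROWS is JSON, a list of rows, each a list of 5 numbers: the closure, from 0 (fully open) to 1 (shut), then the shift along the world's x, y, z in cm, then the turn about the world's z in degrees. A call has 1 to 8 rows; each row is the pose to reach, as a shift and turn from the pose commanded when the call began; what a row does not reach only later rows make up. A row lasts 1/8 s, in which the tool goes at most 62.5 mm and 10.7 degrees, less where a joint would pass 70% of its speed; a pose out of reach is approached as far as the arm can. A call with a gripper value outside its range is refused whole. The fingers move at their own pace and stop on an object; FORCE is the grip in N (left out, the last holds). Time passes only in rows, so rows that repeat a pose let the fingers close. It gives the time, the measured TCP pose, the force, the opening and the grip force at its end, in the units of the state.
- get_state(): the state, without advancing time (a new reading comes with each control period).
- imaging.capture(name): name is "scene" or "top"; returns (picture, depth): 480x640x3 uint8, red, green, blue; 480x640 float32, m along the optical axis (not along the pixel's ray), 0 where there is no reading.
- imaging.get_calibration(name): a dict with "fx", "fy", "cx", "cy" (pixels), "dist" ([k1, k2, p1, p2, k3] as OpenCV has them; the pictures are not rectified), "rvec" (rotation vector, rad) and "tvec" (3), from world to camera coordinates, as OpenCV has them. Camera axes: x right, y down, z forward; pixel columns grow to the right and rows downward; lengths in m; the calibration is good to about 2 mm. A picture is of the moment at which its call begins. get_calibration takes no time and is no camera call.
- r.close_job(): hands the job in; it is judged then, once.
Trained networks look in the newest picture that a camera, given by its name, has taken for a name from the list of things; names that differ only in an ending like _2 or _b are one class to them, and where a whole thing is asked for, a point or a joint stands for the part that bears it (a point fixed in the world has none). Each returns a list of dicts, best first, with "p" (0 to 1); they miss things now and then, are a little off and sometimes report something else, mostly with a low value. They report only what shows in the picture. A call takes as long as a camera call. They do not tell look-alikes from the thing itself.
- finder.cut_out(camera, query): "region" (480x640 bool, what is visible of it) and "pixel" ([column, row] in pixels, amid what is visible of it).
The state is a dict: "time_s": time; "joints": joint angles; "qd": joint speeds; "joint_torque": joint torques, N m; "tcp_pos": TCP position; "eef_rot": TCP orientation; "contact_force": force on the tool from outside, world axes, zero at the start; "moment": the same for the moment, N m; "gripper_width": finger opening in m; "gripper_force": force on a finger pad.
Only numpy, scipy, OpenCV 4.12 (cv2) and the standard library are available. Lean on these libraries where they do the work, as an engineer would, in place of code of your own. Each camera call takes 0.05 s, during which the arm holds its last target. There are 200 camera calls.

## Working session

There is one attempt and no reset: what is moved stays moved. The work goes in short steps, Python scripts to look and compute and a shell command to move; the robot and the scene stay as the last step left them, time stands still between calls to the robot, and variables do not carry over. Pictures are saved under pics/ and viewed, at most 10 in all, crops included, and the job is handed in when it is done.

```bash
ls; mkdir -p pics
cat > h.py <<'E'
import numpy as np, cv2
from plant import get_state, imaging, r, finder
def cap(n):
    return imaging.capture(n)
def w2p(n,P):
    c=imaging.get_calibration(n);K=np.array([[c['fx'],0,c['cx']],[0,c['fy'],c['cy']],[0,0,1.]])
    return cv2.projectPoints(np.array(P,float).reshape(-1,1,3),np.array(c['rvec']),np.array(c['tvec']),K,np.array(c['dist']))[0].reshape(-1,2)
def cloud(n,d):
    c=imaging.get_calibration(n);K=np.array([[c['fx'],0,c['cx']],[0,c['fy'],c['cy']],[0,0,1.]])
    u,v=np.meshgrid(np.arange(640.),np.arange(480.))
    q=cv2.undistortPoints(np.stack([u.ravel(),v.ravel()],1).reshape(-1,1,2),K,np.array(c['dist'])).reshape(480,640,2)
    X=np.dstack([q*d[...,None],d]); R=cv2.Rodrigues(np.array(c['rvec']))[0]
    return (X-np.array(c['tvec']).ravel())@R
def save(n,im): cv2.imwrite('pics/'+n,cv2.cvtColor(im,cv2.COLOR_RGB2BGR))
E
python3 - <<'E'
from h import *
for n in ['scene','top']:
    im,d=cap(n); save(n+'0.png',im); np.savez('pics/'+n+'0.npz',im=im,d=d); X=cloud(n,d)
    print(n,np.array(imaging.get_calibration(n)['tvec']).ravel())
    for q in ['wheel','shaft_seat','shaft_tip','screw','dish','jar','ram','cell']:
        for o in finder.cut_out(n,q)[:3]:
            m=o['region']&(d>0); p=X[m]
            print(q,round(o['p'],2),np.round(o['pixel']),m.sum(),np.median(p,0).round(3) if m.any() else '',np.percentile(p,[2,98],axis=0).round(3).tolist() if m.any() else '')
s=get_state();print(s)
E
```

```text
pics
scene [-0.42185905 -0.14780967  1.74082528]
wheel 0.98 [387. 233.] 1768 [0.591 0.234 0.023] [[0.5, 0.155, -0.001], [0.674, 0.338, 0.058]]
wheel 0.79 [326. 186.] 1415 [0.368 0.263 0.023] [[0.274, 0.183, 0.001], [0.448, 0.363, 0.059]]
shaft_seat 0.89 [217. 294.] 398 [ 0.57  -0.248  0.162] [[0.545, -0.263, 0.155], [0.585, -0.223, 0.185]]
shaft_tip 0.18 [216. 295.] 461 [ 0.57  -0.247  0.161] [[0.542, -0.263, 0.148], [0.585, -0.219, 0.185]]
screw 0.74 [217. 293.] 474 [ 0.57  -0.247  0.16 ] [[0.408, -0.263, 0.005], [0.585, -0.161, 0.185]]
screw 0.68 [368. 335.] 2136 [ 0.763 -0.022  0.011] [[0.71, -0.08, 0.001], [0.821, 0.029, 0.02]]
dish 0.98 [367. 337.] 2102 [ 0.764 -0.022  0.011] [[0.711, -0.08, 0.002], [0.822, 0.03, 0.021]]
dish 0.72 [217. 293.] 441 [ 0.57  -0.247  0.161] [[0.545, -0.263, 0.152], [0.585, -0.219, 0.185]]
jar 0.93 [320. 278.] 988 [ 0.606 -0.006  0.06 ] [[0.57, -0.022, 0.006], [0.622, 0.028, 0.088]]
ram 0.58 [226. 326.] 67 [ 0.586 -0.248  0.096] [[0.577, -0.261, 0.089], [0.59, -0.233, 0.103]]
cell 0.74 [223. 335.] 510 [ 0.579 -0.255  0.06 ] [[0.551, -0.271, 0.033], [0
[... 831 characters left out ...]
, 0.091]]
{'time_s': 0.9, 'joints': array([-5.54540296e+01,  2.05447694e+01,  6.81301000e-01,  1.12213596e-03,
       -7.01346113e+01, -1.65069416e+01]), 'qd': array([-0.06651512, -0.11280025, -0.06942928, -0.09761984,  0.00388097,
       -0.05154371]), 'joint_torque': array([-2.21279856e-04, -5.82351351e+01,  2.93292707e+01,  7.00218737e+00,
        1.23670328e-02,  1.10190999e-05]), 'tcp_pos': array([ 0.20899566, -0.64181225,  0.22657774]), 'eef_rot': array([-1.79997859e+02, -4.66238872e-04, -1.61960590e+02]), 'contact_force': array([-0.57695768, -0.11756829,  0.16708594]), 'moment': array([-0.02771989, -0.006058  , -0.00662133]), 'gripper_force': 0.0, 'gripper_width': 0.08758304475647041}
```

View pics/top0.png

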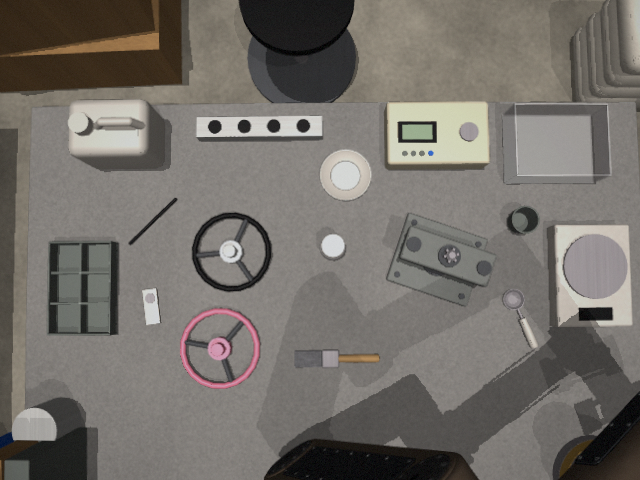

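Run:
```python
from h import *
for n in ['scene','top']:
    z=np.load(f'pics/{n}0.npz'); im,d=z['im'],z['d']; X=cloud(n,d)
    def circ(m,lab):
        p=X[m]; 
        # circle fit
        A=np.c_[2*p[:,:2],np.ones(len(p))]; s=np.linalg.lstsq(A,(p[:,:2]**2).sum(1),rcond=None)[0]
        print(n,lab,m.sum(),'c',s[:2].round(4),'R',np.sqrt(s[2]+s[0]**2+s[1]**2).round(4),'mean',p.mean(0).round(4),'midbox',((np.percentile(p,1,axis=0)+np.percentile(p,99,axis=0))/2).round(4))
    for lab,c in [('w1',(.581,.246)),('w2',(.358,.275))]:
        r0=np.hypot(X[...,0]-c[0],X[...,1]-c[1])
        circ((d>0)&(r0<.03)&(X[...,2]>.053)&(X[...,2]<.065),lab+'boss')
        circ((d>0)&(r0>.07)&(r0<.11)&(X[...,2]>.017)&(X[...,2]<.032),lab+'rim')
        m=(d>0)&(r0>.035)&(r0<.072)&(X[...,2]>.014)&(X[...,2]<.03)
        a=np.degrees(np.arctan2(X[...,1]-c[1],X[...,0]-c[0]))[m]
        print(lab,'spoke',np.degrees(np.angle(np.exp(3j*np.radians(a)).mean()))/3,abs(np.exp(3j*np.radians(a)).mean()))
        print('colour rim',im[(d>0)&(r0>.08)&(r0<.096)&(X[...,2]>.015)].mean(0))
    r0=np.hypot(X[...,0]-.563,X[...,1]+.241)
    circ((d>0)&(r0<.04)&(X[...,2]>.18)&(X[...,2]<.19),'tip')
    circ((d>0)&(r0<.04)&(X[...,2]>.153)&(X[...,2]<.163),'seat')
    circ((d>0)&(r0<.2)&(X[...,2]>.143)&(X[...,2]<.152),'crosshead')
c=im[200:310,405:495]; save('press0.png',cv2.resize(np.hstack([c,im[200:310,180:290]]),None,fx=4,fy=4,interpolation=cv2.INTER_CUBIC))
```

```text
scene w1boss 88 c [0.5852 0.2449] R 0.0114 mean [0.5859 0.2441 0.0575] midbox [0.5859 0.2449 0.0581]
scene w1rim 1000 c [0.586  0.2438] R 0.0867 mean [0.5896 0.24   0.0233] midbox [0.5866 0.244  0.0233]
w1 spoke -24.798822996290195 0.9364802377102383
colour rim [58.42457421 55.89172749 55.54379562]
scene w2boss 68 c [0.3589 0.273 ] R 0.0111 mean [0.3595 0.2727 0.0581] midbox [0.3587 0.272  0.0579]
scene w2rim 810 c [0.3598 0.2717] R 0.0868 mean [0.3631 0.2685 0.0232] midbox [0.3594 0.2713 0.0238]
w2 spoke -40.503259978385735 0.9689191240678284
colour rim [190.9391069  113.39106901 133.20838972]
scene tip 64 c [ 0.565  -0.2422] R 0.007 mean [ 0.565  -0.2424  0.1835] midbox [ 0.5652 -0.2422  0.1835]
scene seat 237 c [ 0.5644 -0.2415] R 0.0199 mean [ 0.571  -0.2462  0.1582] midbox [ 0.568  -0.2413  0.1579]
scene crosshead 2177 c [ 0.562  -0.2436] R 0.0633 mean [ 0.5679 -0.248   0.1482] midbox [ 0.5645 -0.2432  0.1476]
top w1boss 119 c [0.5818 0.247 ] R 0.0107 mean [0.5817 0.2467 0.0578] midbox [0.5816 0.2478 0.0583]
top w1rim 1338 c [0.5823 0.2451] R 0.086 mean [0.5829 0.2448 0.0236] midbox [0.5825 0.245  0.0242]
w1 spoke -24.591932381126128 0.9783709502822882
colour rim [33.65577689 32.82709163 32.93944223]
top w2boss 129 c [0.357  0.2722] R 0.0104 mean [0.3569 0.2721 0.0578] midbox [0.3572 0.2726 0.0584]
top w2rim 1409 c [0.3567 0.273 ] R 0.0866 mean [0.3564 0.2728 0.0236] midbox [0.3575 0.2735 0.0241]
w2 spoke -40.364920639163294 0.970041779516396
colour rim [189.34351145 116.9351145  136.96641221]
top tip 72 c [ 0.5613 -0.2414] R 0.0078 mean [ 0.5611 -0.2411  0.1835] midbox [ 0.5612 -0.2418  0.1844]
top seat 275 c [ 0.5613 -0.2417] R 0.0217 mean [ 0.5607 -0.2398  0.1576] midbox [ 0.5607 -0.241   0.1579]
top crosshead 2108 c [ 0.5629 -0.2412] R 0.063 mean [ 0.5615 -0.2399  0.1479] midbox [ 0.5623 -0.2415  0.1476]
```

View pics/scene0.png

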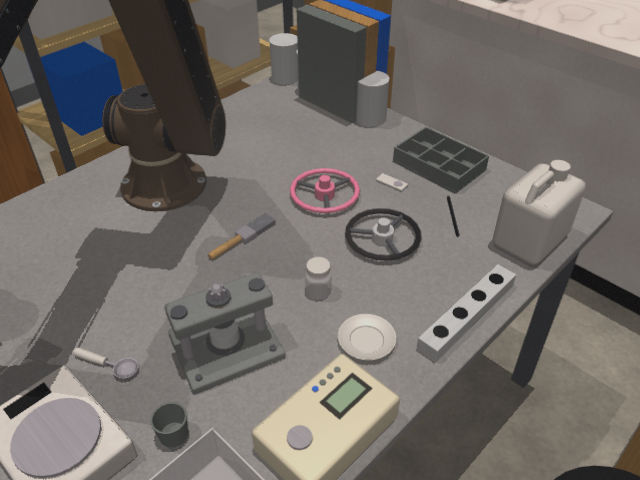

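View pics/press0.png

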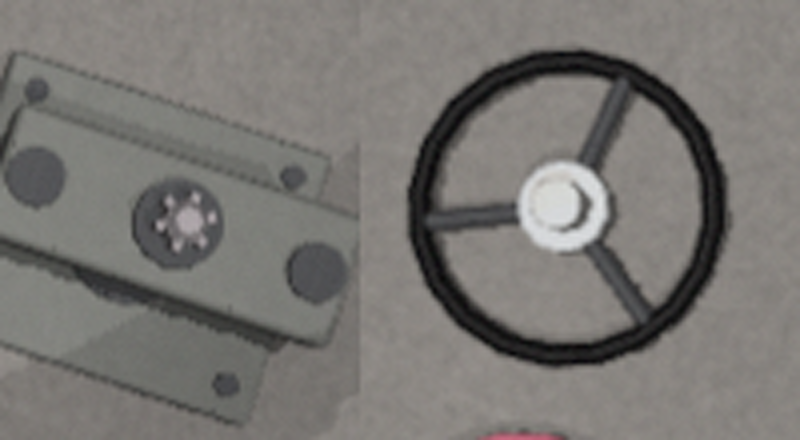

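```bash
python3 -m handwheel '[[0.3,2,5,2,10],[0.3,4,11,4,20],[0.3,6,17,6,30],[0.3,8,23,7,40],[0.3,10,29,7,50],[0.3,12,35,7,60],[0.3,14,41,7,70],[0.3,16,47,7,80]]' 40
```

```text
time_s: 1.9
tcp_pos: [0.3654, -0.1814, 0.2971]
eef_rot: [-179.9, -0.0, -81.6]
contact_force: [0.8, -0.6, 0.4]
gripper_width: 0.0617
gripper_force: 0.0
```

Two wheels in the top view: black-rimmed at (231,251) and pink at (219,348). The black one with the aluminium boss is the one meant, and the crop confirms it. The press shaft is at (450,256).

```bash
python3 -m handwheel '[[0.3,3,5.3,0,10],[0.3,6,10.6,0,20],[0.3,9,16,0,30],[0.3,12,21.3,0,40],[0.3,15,27,0,50],[0.3,18,32,-3,60],[0.3,20,37.5,-7,70],[0.3,21.9,42.7,-12,80]]' 40; python3 -m handwheel '[[0.4,0,0,-3,10],[0.4,0,0,-6,20],[0.4,0,0,-9,30],[0.4,0,0,-10,38],[0.4,0,0,-10,38]]' 40
python3 - <<'E'
from h import *
s=get_state();print(s['tcp_pos'],s['eef_rot'],s['joints'],s['contact_force'],s['gripper_width'])
im,d=cap('scene'); save('s1.png',im)
E
```

```text
time_s: 2.9
tcp_pos: [0.5786, 0.2281, 0.1924]
eef_rot: [-179.9, -0.1, -1.6]
contact_force: [0.3, -0.2, 0.3]
gripper_width: 0.061
gripper_force: 0.0
time_s: 3.52
tcp_pos: [0.5772, 0.2257, 0.092]
eef_rot: [180.0, 0.1, 36.0]
contact_force: [0.5, -0.6, 1.4]
gripper_width: 0.0527
gripper_force: 0.0
[0.57723764 0.22571507 0.09204776] [1.79993351e+02 1.08888391e-01 3.59812448e+01] [ 3.93833201e+01  2.20202717e+01 -1.61376581e+01  2.23171880e-04
 -5.19511612e+01  8.65977933e+01] [ 0.5404086  -0.645015    1.35058369] 0.05266703009638315
```

```bash
python3 -m handwheel '[[0.4,0.7,2.0,0,0],[0.4,0.7,2.0,-2,0],[0.4,0.7,2.0,-2,0]]' 40
python3 - <<'E'
from h import *
s=get_state();print(s['tcp_pos'],s['eef_rot'],s['contact_force'])
for n in ['scene','top']:
    im,d=cap(n); save(n+'1.png',im); X=cloud(n,d)
    r0=np.hypot(X[...,0]-.584,X[...,1]-.2455); m=(d>0)&(r0>.07)&(r0<.11)&(X[...,2]>.017)&(X[...,2]<.028)
    p=X[m]; print(n,m.sum(),p.mean(0))
im,d=cap('scene');c=im[150:290,300:480];save('c1.png',cv2.resize(c,None,fx=4,fy=4))
E
```

```text
time_s: 3.95
tcp_pos: [0.5843, 0.2465, 0.0724]
eef_rot: [-180.0, 0.1, 36.0]
contact_force: [-0.1, -0.1, 0.2]
gripper_width: 0.0527
gripper_force: 0.0
[0.58434473 0.24650827 0.0723678 ] [-1.79995938e+02  8.17116544e-02  3.59614136e+01] [-0.11037011 -0.0688761   0.17298729]
scene 774 [0.60098201 0.22450949 0.02297904]
top 621 [0.54744116 0.21630846 0.02309653]
```

View pics/c1.png

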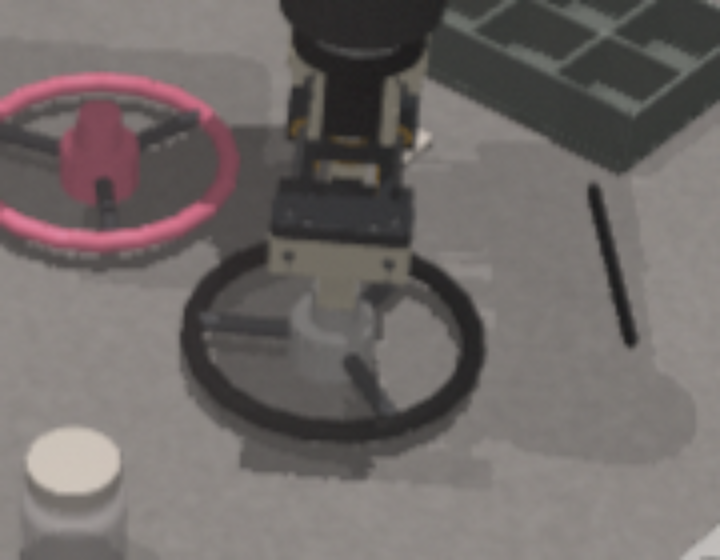

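The open fingers stand centred over the black wheel's boss (crop 340,290). I'll lower and grip now.

```bash
python3 -m handwheel '[[0.4,0,0,-2.5,0],[0.4,0,0,-3.6,0],[0.4,0,0,-3.6,0],[1,0,0,-3.6,0],[1,0,0,-3.6,0],[1,0,0,-3.6,0]]' 40; python3 -m handwheel '[[1,0,0,2,0],[1,0,0,6,0],[1,0,0,12,0],[1,0,0,18,0],[1,0,0,20,0],[1,0,0,20,0]]' 40
python3 - <<'E'
from h import *
s=get_state();print(s['tcp_pos'],s['eef_rot'],s['moment'],s['joints'])
for n in ['scene','top']:
    im,d=cap(n); X=cloud(n,d)
    r0=np.hypot(X[...,0]-s['tcp_pos'][0],X[...,1]-s['tcp_pos'][1])
    for o in finder.cut_out(n,'wheel')[:2]:
        m=o['region']&(d>0)&(r0>.078)&(r0<.098); p=X[m]
        if m.sum()<100: continue
        z0=np.median(p[:,2]); p=p[abs(p[:,2]-z0)<.02]
        A=np.c_[2*p[:,:2],np.ones(len(p))]; q=np.linalg.lstsq(A,(p[:,:2]**2).sum(1),rcond=None)[0]
        pl=np.linalg.lstsq(np.c_[p[:,:2]-s['tcp_pos'][:2],np.ones(len(p))],p[:,2],rcond=None)[0]
        print(n,o['p'],len(p),'centre',q[:2].round(4),'R',np.sqrt(q[2]+q[0]**2+q[1]**2),'plane',pl.round(4))
E
```

```text
time_s: 4.85
tcp_pos: [0.5849, 0.2467, 0.0377]
eef_rot: [-180.0, -0.1, 36.0]
contact_force: [-1.3, 1.8, 0.1]
gripper_width: 0.0287
gripper_force: 40.0
time_s: 5.6
tcp_pos: [0.5848, 0.2463, 0.2382]
eef_rot: [-180.0, -0.1, 36.0]
contact_force: [-0.2, -0.5, -5.3]
gripper_width: 0.0293
gripper_force: 40.0
[0.58481195 0.24630343 0.23823497] [-1.79968534e+02 -1.48219530e-01  3.60249929e+01] [-0.0913634   0.16796522  0.03569297] [ 4.04198092e+01  1.62954431e+01 -3.87958091e+00 -2.13445006e-02
 -6.96747824e+01  8.56126122e+01]
scene 0.95 986 centre [0.5878 0.2418] R 0.08682817835502017 plane [-0.0099  0.0127  0.2233]
top 0.67 844 centre [0.5822 0.2428] R 0.08615684873783178 plane [-0.0082  0.0117  0.2213]
```

```bash
python3 -m handwheel '[[1,-0.3,-3,1,0],[1,-0.6,-9,1,0],[1,-1,-15,1,0],[1,-1.4,-21,1,0],[1,-1.7,-27,1,0],[1,-2,-33,1,0],[1,-2.2,-39,1,0],[1,-2.2,-44,1,0]]' 50;python3 -m handwheel '[[1,0,-3,0,0],[1,0,-4.4,0,0],[1,0,-4.4,0,0],[1,0,-4.4,0,0]]' 50
cat > wc.py <<'E'
from h import *
from scipy.optimize import least_squares
s=get_state();t=s['tcp_pos'];print(t,s['eef_rot'],s['moment'],s['joints'].round(1))
for n in ['scene','top']:
    im,d=cap(n); save(f"{n}_{s['time_s']:.1f}.png",im); X=cloud(n,d)
    r0=np.hypot(X[...,0]-t[0],X[...,1]-t[1])
    for o in finder.cut_out(n,'wheel')[:2]:
        m=o['region']&(d>0)&(r0>.076)&(r0<.1)&(abs(X[...,2]-t[2]+.013)<.05); p=X[m]
        if m.sum()<100: continue
        z0=np.median(p[:,2]); p=p[abs(p[:,2]-z0)<.012]
        # torus fit: axis tilt a,b
        def f(q):
            nn=np.array([q[3],q[4],1]);nn/=np.linalg.norm(nn); v=p-q[:3]; h=v@nn; rr=np.linalg.norm(v-h[:,None]*nn,axis=1)
            return np.hypot(rr-.088,h)-.007
        q=least_squares(f,[t[0],t[1],z0-.005,0,0],loss='soft_l1',f_scale=.002).x
        a=None
        rr=np.hypot(X[...,0]-q[0],X[...,1]-q[1]); ms=o['region']&(d>0)&(rr>.035)&(rr<.075)&(abs(X[...,2]-q[2])<.015)
        e=np.exp(3j*np.arctan2(X[...,1]-q[1],X[...,0]-q[0])[ms]).mean()
        print(n,round(o['p'],2),len(p),'c(x,y,z mid)',q[:3].round(4),'tilt',q[3:].round(4),'spoke',round(np.degrees(np.angle(e))/3,1),round(abs(e),2))
E
python3 wc.py
```

```text
time_s: 6.8
tcp_pos: [0.5612, -0.1967, 0.2463]
eef_rot: [-180.0, 0.1, 36.0]
contact_force: [1.1, 0.6, -3.3]
gripper_width: 0.0288
gripper_force: 50.0
time_s: 7.3
tcp_pos: [0.5625, -0.2374, 0.2467]
eef_rot: [-180.0, 0.0, 36.1]
contact_force: [0.5, 0.5, -4.3]
gripper_width: 0.0289
gripper_force: 50.0
[ 0.56245372 -0.23737908  0.24669339] [-1.79971003e+02  1.03754937e-02  3.60558353e+01] [-0.09542004  0.06830335  0.04490188] [ -4.6  13.8  -6.1  -0.  -70.1 130.6]
scene 0.79 1380 c(x,y,z mid) [ 0.5616 -0.2376  0.228 ] tilt [ 0.0076 -0.0062] spoke -27.0 0.98
```

```bash
cat > fit.py <<'E'
from h import *
from scipy.optimize import least_squares
def torus(p,c,zc):
    def f(q):
        nn=np.array([q[3],q[4],1]);nn/=np.linalg.norm(nn); v=p-q[:3]; h=v@nn; rr=np.linalg.norm(v-h[:,None]*nn,axis=1)
        return np.hypot(rr-.088,h)-.007
    return least_squares(f,[c[0],c[1],zc,0,0],loss='soft_l1',f_scale=.002).x.round(4)
def fitwheel(X,d,c,zc):
    r0=np.hypot(X[...,0]-c[0],X[...,1]-c[1]); m=(d>0)&(r0>.076)&(r0<.1)&(X[...,2]>zc-.006)&(X[...,2]<zc+.016)
    return m.sum(),torus(X[m],c,zc)
E
python3 - <<'E'
from fit import *
for n in ['scene','top']:
    z=np.load(f'pics/{n}0.npz'); im,d=z['im'],z['d']; X=cloud(n,d)
    print(n,'init',fitwheel(X,d,(.584,.2445),.018))
    # nose side/tip: cone fit
    r0=np.hypot(X[...,0]-.563,X[...,1]+.242); m=(d>0)&(r0<.02)&(X[...,2]>.1775)&(X[...,2]<.19); p=X[m]
    def f(q):
        rr=np.hypot(p[:,0]-q[0],p[:,1]-q[1]); h=p[:,2]-q[2]
        # sdf-ish: cone surface r=7+(-h)*4.5/8 ; top h=0
        a=(rr-.007+h*.5625)*.872; return np.maximum(a,h)
    print('cone',m.sum(),least_squares(f,[.563,-.242,.184],loss='soft_l1',f_scale=.001).x.round(4))
    # crosshead rectangle from mask at top height
    m=(d>0)&(np.hypot(X[...,0]-.563,X[...,1]+.242)<.12)&(X[...,2]>.144)&(X[...,2]<.165)
    mm=m.astype(np.uint8); pts=X[m][:,:2].astype(np.float32)*1000
    print('rect',cv2.minAreaRect(pts))
    im,d=cap(n); X=cloud(n,d); t=get_state()['tcp_pos']; print('now',fitwheel(X,d,t[:2],t[2]-.018),t)
    np.savez(f'pics/{n}2.npz',im=im,d=d)
save('c2.png',np.hstack([cv2.resize(np.load('pics/scene2.npz')['im'][200:360,130:310],(450,400)),cv2.resize(im[160:340,350:520],(350,400))]))
E
```

```text
scene init (np.int64(1031), array([ 0.584 ,  0.2465,  0.0189,  0.0029, -0.0016]))
cone 85 [ 0.5635 -0.2416  0.1848]
rect ((563.516845703125, -242.23599243164062), (198.6565704345703, 79.27610778808594), 70.2027816772461)
now (np.int64(1460), array([ 0.5619, -0.2374,  0.2285,  0.0074, -0.0049])) [ 0.56278745 -0.23724759  0.24708803]
top init (np.int64(1364), array([ 5.827e-01,  2.454e-01,  1.900e-02,  4.700e-03, -3.000e-04]))
cone 89 [ 0.5611 -0.2413  0.1856]
rect ((561.0181884765625, -241.0310516357422), (200.57192993164062, 75.1485595703125), 70.83854675292969)
now (np.int64(653), array([ 5.640e-01, -2.381e-01,  2.278e-01,  1.550e-02,  2.000e-04])) [ 0.56277708 -0.2373468   0.24709166]
```

View pics/c2.png

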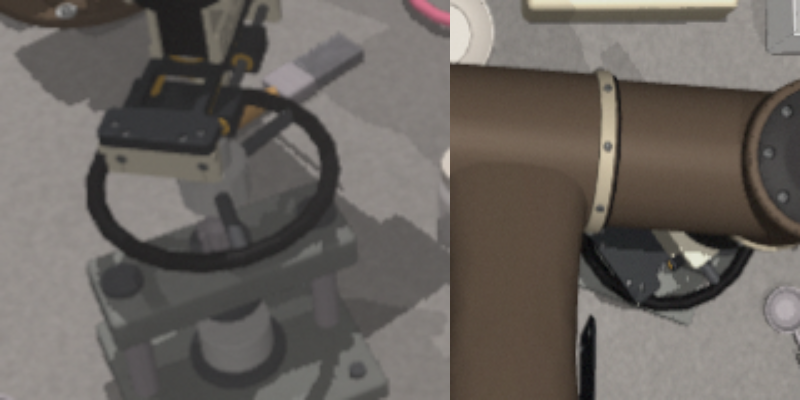

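```bash
python3 -m handwheel '[[1,0.1,-0.37,-1,0],[1,0.1,-0.37,-2.6,0],[1,0.1,-0.37,-2.6,0]]' 40; python3 -m handwheel '[[1,0,0,-0.3,0],[1,0,0,-0.6,0],[1,0,0,-0.9,0],[1,0,0,-0.9,0]]' 40; python3 wc.py
```

```text
time_s: 7.98
tcp_pos: [0.5623, -0.2414, 0.2184]
eef_rot: [-179.8, 0.2, 36.0]
contact_force: [-0.8, 0.2, -3.9]
gripper_width: 0.0294
gripper_force: 40.0
time_s: 8.48
tcp_pos: [0.5639, -0.2418, 0.2133]
eef_rot: [179.9, -0.0, 36.1]
contact_force: [-2.5, 2.6, 3.7]
gripper_width: 0.0293
gripper_force: 40.0
[ 0.56387618 -0.24176548  0.21331084] [ 1.79927589e+02 -4.13166651e-02  3.60584620e+01] [ 0.70520513  1.14118149 -0.00739428] [ -5.   15.3  -8.7   0.  -66.  131. ]
scene 0.77 1425 c(x,y,z mid) [ 0.5629 -0.2418  0.1946] tilt [ 0.0064 -0.0064] spoke -27.2 0.98
top 0.59 571 c(x,y,z mid) [ 0.5652 -0.2424  0.1941] tilt [ 0.0173 -0.0017] spoke -25.3 0.99
```

```bash
python3 -m handwheel '[[1,0,0,-0.2,-4],[1,0,0,-0.2,-8],[1,0,0,-0.2,-12],[1,0,0,-0.2,-16]]' 40; python3 -m handwheel '[[1,0,0,0,-4],[1,0,0,0,-8],[1,0,0,0,-12],[1,0,0,0,-16]]' 40;  python3 -m handwheel '[[1,0,0,0,-4],[1,0,0,0,-8],[1,0,0,0,-12],[1,0,0,0,-16]]' 40; python3 -c "
from h import *
s=get_state();print(s['moment'],s['eef_rot'])"
```

```text
time_s: 9.18
tcp_pos: [0.564, -0.2422, 0.213]
eef_rot: [179.9, -0.1, 20.0]
contact_force: [-5.5, 3.3, 15.5]
gripper_width: 0.0292
gripper_force: 40.1
time_s: 9.68
tcp_pos: [0.5639, -0.2425, 0.2131]
eef_rot: [179.9, -0.1, 4.0]
contact_force: [-6.7, 2.3, 15.6]
gripper_width: 0.0289
gripper_force: 40.1
time_s: 10.18
tcp_pos: [0.5636, -0.2429, 0.2131]
eef_rot: [179.9, -0.1, -12.1]
contact_force: [-7.2, -0.0, 16.2]
gripper_width: 0.0288
gripper_force: 40.0
[0.24090009 3.03771486 0.12830155] [ 1.79876557e+02 -1.36674583e-01 -1.20526961e+01]
```

```bash
python3 -m handwheel '[[1,-0.2,0,0.2,0],[1,-0.2,0,0.2,-4],[1,-0.2,0,0.2,-8]]' 40; python3 -m handwheel '[[1,0,0,0,-4],[1,0,0,0,-8],[1,0,0,0,-12],[1,0,0,0,-16]]' 40; python3 -c "
from h import *
s=get_state();print(s['moment'],s['eef_rot'])"
```

```text
time_s: 10.55
tcp_pos: [0.5626, -0.2422, 0.2134]
eef_rot: [180.0, -0.2, -20.0]
contact_force: [-0.2, 0.0, 5.5]
gripper_width: 0.0289
gripper_force: 40.0
time_s: 11.05
tcp_pos: [0.5629, -0.2424, 0.2134]
eef_rot: [-180.0, -0.2, -36.0]
contact_force: [0.1, -0.5, 4.6]
gripper_width: 0.0289
gripper_force: 40.0
[-0.57368343  0.35400401  0.01147828] [-179.97480123   -0.20335673  -36.04802284]
```

```bash
for i in 1 2; do :; done; python3 -m handwheel '[[1,0,0,-0.1,-3],[1,0,0,-0.1,-6],[1,0,0,-0.1,-9],[1,0,0,-0.1,-12]]' 40; python3 -m handwheel '[[1,0,0,0,-3],[1,0,0,0,-6],[1,0,0,0,-9],[1,0,0,0,-12]]' 40; python3 -m handwheel '[[1,0,0,0,-3],[1,0,0,0,-6],[1,0,0,0,-9],[1,0,0,0,-12]]' 40;python3 -c "
from h import *
s=get_state();print(s['moment'],s['eef_rot'])"
```

```text
time_s: 11.55
tcp_pos: [0.5627, -0.2428, 0.2132]
eef_rot: [-180.0, -0.2, -48.0]
contact_force: [-2.1, -2.6, 8.9]
gripper_width: 0.029
gripper_force: 40.0
time_s: 12.05
tcp_pos: [0.5624, -0.2429, 0.2132]
eef_rot: [-179.9, -0.2, -60.0]
contact_force: [-3.9, -1.3, 11.5]
gripper_width: 0.0288
gripper_force: 40.0
time_s: 12.55
tcp_pos: [0.562, -0.2429, 0.2132]
eef_rot: [-179.9, -0.2, -72.0]
contact_force: [-4.6, -1.1, 11.3]
gripper_width: 0.0292
gripper_force: 40.0
[-0.57406176  2.09057254  0.13937647] [-1.79947350e+02 -1.70763902e-01 -7.20080208e+01]
```

```bash
python3 -m handwheel '[[0.5,0.05,0.05,0.3,0],[0.5,0.05,0.05,0.3,0],[0.5,0.05,0.05,0.3,0],[1,0.05,0.05,0.3,0],[1,0.05,0.05,0.3,0],[1,0.05,0.05,0.3,0]]' 5; python3 -m handwheel '[[1,0,0,0,6],[1,0,0,0,12],[1,0,0,0,18],[1,0,0,0,24],[1,0,0,0,30],[1,0,0,0,36],[1,0,0,0,42],[1,0,0,0,48]]' 5; python3 wc.py
```

```text
time_s: 13.3
tcp_pos: [0.5619, -0.2412, 0.2138]
eef_rot: [180.0, 0.0, -72.0]
contact_force: [-0.8, -0.6, -0.7]
gripper_width: 0.03
gripper_force: 5.0
time_s: 14.3
tcp_pos: [0.5616, -0.2407, 0.213]
eef_rot: [-180.0, 0.1, -23.8]
contact_force: [0.5, 0.7, -3.9]
gripper_width: 0.0294
gripper_force: 5.0
[ 0.56159739 -0.24072527  0.21295986] [-1.79982157e+02  1.02533460e-01 -2.37790344e+01] [ 0.26824552  0.2318403  -0.05061403] [ -4.9  15.2  -8.8  -0.1 -66.1  71.2]
scene 0.8 1480 c(x,y,z mid) [ 0.5621 -0.2412  0.1941] tilt [ 0.0145 -0.0004] spoke 34.7 0.96
top 0.77 567 c(x,y,z mid) [ 0.5635 -0.2426  0.1924] tilt [ 0.0342 -0.0073] spoke 34.1 0.98
```

```bash
python3 -m handwheel '[[1,0.05,-0.1,-0.1,0],[1,0.05,-0.1,-0.1,7],[1,0.05,-0.1,-0.1,14],[1,0.05,-0.1,-0.1,21],[1,0.05,-0.1,-0.1,28],[1,0.05,-0.1,-0.1,35],[1,0.05,-0.1,-0.1,42],[1,0.05,-0.1,-0.1,49]]' 3; python3 wc.py
```

```text
time_s: 15.5
tcp_pos: [0.5632, -0.2423, 0.2136]
eef_rot: [179.9, -0.1, 25.2]
contact_force: [-0.1, 0.9, -0.9]
gripper_width: 0.0302
gripper_force: 3.0
[ 0.56319552 -0.24233908  0.21355811] [ 1.79944374e+02 -6.43477751e-02  2.51999695e+01] [ 0.17885334  0.08371001 -0.06139099] [ -5.   15.2  -8.7   0.  -66.  120.2]
scene 0.89 1252 c(x,y,z mid) [ 0.5637 -0.2408  0.1904] tilt [0.1515 0.0291] spoke 35.8 0.96
top 0.7 570 c(x,y,z mid) [ 0.5662 -0.2413  0.19  ] tilt [0.1612 0.0336] spoke nan nanwc.py:18: RuntimeWarning: Mean of empty slice.
  e=np.exp(3j*np.arctan2(X[...,1]-q[1],X[...,0]-q[0])[ms]).mean()
  ret = ret.dtype.type(ret / rcount)
```

```bash
python3 -m handwheel '[[0.5,0,0,0.1,0],[0.5,0,0.1,0.1,-10],[0.5,0,0.1,0.1,-20],[0.5,0,0.1,0.1,-30],[0.5,0,0.1,0.1,-40],[0.5,0,0.1,0.1,-50],[0.5,0,0.1,0.1,-60],[0.5,0,0.1,0.1,-70]]' 10; python3 -m handwheel '[[0.5,0,0,0,-10],[0.5,0,0,0,-20],[0.5,0,0,0,-30],[0.5,0,0,0,-34],[1,0,0,0,-34],[1,0,0,0,-34],[1,0,0,0,-34]]' 30; python3 wc.py
```

```text
time_s: 16.7
tcp_pos: [0.563, -0.2414, 0.2146]
eef_rot: [-180.0, -0.1, -45.4]
contact_force: [0.4, -0.2, 0.7]
gripper_width: 0.0437
gripper_force: 0.0
time_s: 17.58
tcp_pos: [0.5622, -0.2414, 0.2142]
eef_rot: [180.0, -0.0, -78.9]
contact_force: [-2.5, -0.7, 3.2]
gripper_width: 0.0272
gripper_force: 30.0
[ 0.56223263 -0.24140984  0.21424074] [ 1.79961637e+02 -1.50364153e-02 -7.89286666e+01] [-0.19280111  1.17706541 -0.03276012] [ -5.   15.1  -8.7   0.  -66.2  16. ]
scene 0.71 1441 c(x,y,z mid) [ 0.5614 -0.24    0.1772] tilt [0.0162 0.0037] spoke 27.9 0.96
top 0.62 377 c(x,y,z mid) [ 0.5631 -0.2417  0.1761] tilt [ 0.0325 -0.0025] spoke 27.6 0.98
```

The wheel is home: its underside is at about 0.159 m and it sits level. I'll regrip lower on the boss and start cranking.

```bash
python3 -m handwheel '[[0.5,0,0,0,0],[0.5,0,0,0,0],[0.5,0.05,0,-1,0],[0.5,0.05,0,-1.9,0],[1,0.05,0,-1.9,0],[1,0.05,0,-1.9,0],[1,0.05,0,-1.9,0]]' 50; python3 -m handwheel '[[1,0,0,0,-5],[1,0,0,0,-15],[1,0,0,0,-25],[1,0,0,0,-25]]'; python3 wc.py
```

```text
time_s: 18.65
tcp_pos: [0.5627, -0.2412, 0.1948]
eef_rot: [180.0, 0.0, -79.0]
contact_force: [-1.9, -0.3, -0.9]
gripper_width: 0.0289
gripper_force: 50.0
time_s: 19.15
tcp_pos: [0.5625, -0.2414, 0.1948]
eef_rot: [179.9, -0.0, -103.9]
contact_force: [-2.6, -2.0, -1.2]
gripper_width: 0.0289
gripper_force: 50.0
[ 0.56248963 -0.24141646  0.19482049] [ 1.79939821e+02 -2.07731154e-02 -1.03915449e+02] [-0.67763463  1.24506033 -0.03210319] [ -5.   16.  -10.2   0.  -63.9  -9. ]
scene 0.79 1324 c(x,y,z mid) [ 0.5625 -0.2401  0.1771] tilt [0.012  0.0061] spoke 3.7 0.97
top 0.97 362 c(x,y,z mid) [ 0.5642 -0.2419  0.1779] tilt [0.0102 0.0088] spoke 5.0 0.98
```

```bash
cat > st.py <<'E'
from plant import get_state
s=get_state();print('M',s['moment'].round(3),'yaw',s['eef_rot'][2].round(1),'J6',s['joints'][5].round(1))
E
python3 -m handwheel '[[1,0,0,0,-10],[1,0,0,0,-20],[1,0,0,0,-30],[1,0,0,0,-40],[1,0,0,0,-50],[1,0,0,0,-60],[1,0,0,0,-70],[1,0,0,0,-80]]'; python3 st.py; python3 -m handwheel '[[1,0,0,0,-10],[1,0,0,0,-20],[1,0,0,0,-30],[1,0,0,0,-40],[1,0,0,0,-50],[1,0,0,0,-60],[1,0,0,0,-70],[1,0,0,0,-75]]'; python3 st.py; python3 wc.py
```

```text
time_s: 20.35
tcp_pos: [0.5617, -0.2412, 0.1948]
eef_rot: [-180.0, -0.2, 175.8]
contact_force: [-8.3, -0.4, 1.9]
gripper_width: 0.029
gripper_force: 50.0
M [-0.517  2.807  0.094] yaw 175.8 J6 -89.2
time_s: 21.35
tcp_pos: [0.5618, -0.2403, 0.1947]
eef_rot: [-179.9, -0.1, 100.9]
contact_force: [-7.2, 2.7, 2.6]
gripper_width: 0.0291
gripper_force: 50.0
M [0.995 2.841 0.155] yaw 100.9 J6 -164.1
[ 0.5617637  -0.24029804  0.19473714] [-1.79865653e+02 -1.04131331e-01  1.00929582e+02] [0.99523105 2.84105114 0.15469582] [-4.900e+00  1.590e+01 -1.020e+01 -1.000e-01 -6.400e+01 -1.641e+02]
top 0.92 373 c(x,y,z mid) [ 0.5637 -0.2417  0.1761] tilt [ 0.0108 -0.0095] spoke nan nanwc.py:18: RuntimeWarning: Mean of empty slice.
  e=np.exp(3j*np.arctan2(X[...,1]-q[1],X[...,0]-q[0])[ms]).mean()
  ret = ret.dtype.type(ret / rcount)
```

```bash
python3 -m handwheel '[[0.5,0,0,0,0],[0.5,0,0,0,0],[0.5,0,0,0,10],[0.5,0,0,0,20],[0.5,0,0,0,30],[0.5,0,0,0,40],[0.5,0,0,0,50],[0.5,0,0,0,60]]'>/dev/null; python3 st.py
for i in 1; do python3 -m handwheel '[[0.5,0,0,0,10],[0.5,0,0,0,20],[0.5,0,0,0,30],[0.5,0,0,0,40],[0.5,0,0,0,50],[0.5,0,0,0,60],[0.5,0,0,0,70],[0.5,0,0,0,80]]'|head -3; done
python3 wc.py
python3 -m handwheel '[[0.5,0,0,0,10],[0.5,0,0,0,20],[0.5,0,0,0,30],[0.5,0,0,0,40],[0.5,0,0,0,50],[0.5,0,0,0,60],[0.5,0,0,0,70],[0.5,0,0,0,80]]'|head -3
python3 -m handwheel '[[0.5,0,0,0,10],[0.5,0,0,0,20],[0.5,0,0,0,30],[0.5,0,0,0,40],[0.5,0,0,0,50],[0.5,0,0,0,60],[0.5,0,0,0,70],[0.5,0,0,0,80]]'; python3 st.py
python3 -m handwheel '[[0.5,0,0,0,10],[0.5,0,0,0,20],[0.5,0,0,0,28],[1,0,0,0,28],[1,0,0,0,28],[1,0,0,0,28]]'; python3 wc.py
```

```text
M [-0.058 -0.004  0.045] yaw 161.4 J6 -103.6
time_s: 23.55
tcp_pos: [0.5641, -0.2412, 0.1953]
eef_rot: [-179.9, 0.0, -118.6]
[ 0.56409234 -0.24115556  0.19534526] [-1.79901087e+02  4.20407154e-02 -1.18575619e+02] [ 0.05285138  0.04968348 -0.00577539] [ -4.9  16.  -10.1   0.  -63.8 -23.6]
scene 0.64 1425 c(x,y,z mid) [ 0.5621 -0.2409  0.1769] tilt [ 0.0035 -0.0014] spoke -30.5 0.98
top 0.78 471 c(x,y,z mid) [ 0.5639 -0.2416  0.1755] tilt [0.0243 0.0027] spoke -30.6 0.99
time_s: 24.75
tcp_pos: [0.5635, -0.2412, 0.1951]
eef_rot: [-180.0, -0.0, -38.8]
time_s: 25.75
tcp_pos: [0.5635, -0.2412, 0.1951]
eef_rot: [180.0, -0.0, 41.2]
contact_force: [0.2, -0.6, 0.9]
gripper_width: 0.044
gripper_force: 0.0
M [-0.123  0.101 -0.016] yaw 41.2 J6 136.1
time_s: 26.5
tcp_pos: [0.5624, -0.241, 0.195]
eef_rot: [-179.9, 0.0, 68.9]
contact_force: [-3.1, 1.9, 3.0]
gripper_width: 0.0291
gripper_force: 50.0
[ 0.56242601 -0.24098213  0.19498136] [-1.79926913e+02  7.02830431e-03  6.88913434e+01] [ 0.66102615  1.51759101 -0.02566864] [ -4.9  16.  -10.2  -0.  -63.9 163.8]
scene 0.76 1355 c(x,y,z mid) [ 0.5618 -0.241   0.1771] tilt [ 0.0093 -0.0012] spoke -29.1 0.98
top 0.68 363 c(x,y,z mid) [ 0.5647 -0.2415  0.1757] tilt [0.0325 0.0071] spoke -30.0 1.0
```

```bash
A='x'; python3 -m handwheel '[[1,0,0,0,-10],[1,0,0,0,-20],[1,0,0,0,-30],[1,0,0,0,-40],[1,0,0,0,-50],[1,0,0,0,-60],[1,0,0,0,-70],[1,0,0,0,-80]]'|sed -n 1,4p; python3 st.py;python3 -m handwheel '[[1,0,0,0,-10],[1,0,0,0,-20],[1,0,0,0,-30],[1,0,0,0,-40],[1,0,0,0,-50],[1,0,0,0,-60],[1,0,0,0,-70],[1,0,0,0,-80]]'|sed -n 1,4p; python3 st.py
python3 -m handwheel '[[1,0,0,0,-10],[1,0,0,0,-20],[1,0,0,0,-30],[1,0,0,0,-40],[1,0,0,0,-50],[1,0,0,0,-60],[1,0,0,0,-70],[1,0,0,0,-80]]'|sed -n 1,4p; python3 st.py
```

```text
time_s: 27.7
tcp_pos: [0.5624, -0.2412, 0.195]
eef_rot: [180.0, 0.1, -11.3]
contact_force: [-5.1, 1.7, 3.7]
M [0.49  2.137 0.094] yaw -11.3 J6 83.6
time_s: 28.7
tcp_pos: [0.5619, -0.2411, 0.1949]
eef_rot: [179.9, 0.0, -91.3]
contact_force: [-6.9, 2.2, 5.2]
M [0.896 2.706 0.109] yaw -91.3 J6 3.6
time_s: 29.7
tcp_pos: [0.5619, -0.2408, 0.195]
eef_rot: [179.9, -0.1, -171.4]
contact_force: [-6.0, 4.4, 6.2]
M [1.653 2.508 0.069] yaw -171.4 J6 -76.4
```

```bash
python3 -m handwheel '[[1,0,0,0,-10],[1,0,0,0,-20],[1,0,0,0,-30],[1,0,0,0,-40],[1,0,0,0,-50],[1,0,0,0,-60],[1,0,0,0,-70],[1,0,0,0,-80]]'|sed -n 1,4p; python3 st.py;  python3 -m handwheel '[[1,0,0,0,-8],[0.5,0,0,0,-8],[0.5,0,0,0,-8],[0.5,0,0,0,2],[0.5,0,0,0,12],[0.5,0,0,0,22],[0.5,0,0,0,32],[0.5,0,0,0,42]]'|sed -n 1,4p; python3 -m handwheel '[[0.5,0,0,0,10],[0.5,0,0,0,20],[0.5,0,0,0,30],[0.5,0,0,0,40],[0.5,0,0,0,50],[0.5,0,0,0,60],[0.5,0,0,0,70],[0.5,0,0,0,80]]'|head -3;python3 wc.py
```

```text
time_s: 30.7
tcp_pos: [0.5622, -0.2407, 0.195]
eef_rot: [-179.9, -0.1, 108.7]
contact_force: [-6.6, 4.7, 6.5]
M [1.375 2.272 0.091] yaw 108.7 J6 -156.4
time_s: 31.7
tcp_pos: [0.5637, -0.2413, 0.1949]
eef_rot: [180.0, 0.0, 151.4]
contact_force: [0.3, 0.2, -0.1]
time_s: 32.7
tcp_pos: [0.5637, -0.2413, 0.1949]
eef_rot: [-180.0, 0.0, -128.6]
[ 0.56367786 -0.24133095  0.19486646] [-1.79955553e+02  1.52477112e-02 -1.28585307e+02] [0.07229319 0.01959866 0.0127131 ] [ -4.9  16.  -10.1   0.  -63.8 -33.6]
scene 0.66 1510 c(x,y,z mid) [ 0.5618 -0.2406  0.1769] tilt [ 0.003  -0.0007] spoke 0.9 0.97
top 0.62 513 c(x,y,z mid) [ 0.5635 -0.2418  0.1778] tilt [-0.0084  0.0029] spoke -2.0 1.0
```

```bash
python3 -m handwheel '[[0.5,0,0,0,10],[0.5,0,0,0,20],[0.5,0,0,0,30],[0.5,0,0,0,40],[0.5,0,0,0,50],[0.5,0,0,0,60],[0.5,0,0,0,70],[0.5,0,0,0,80]]'|head -1
python3 -m handwheel '[[0.5,0,0,0,10],[0.5,0,0,0,20],[0.5,0,0,0,30],[0.5,0,0,0,40],[0.5,0,0,0,50],[0.5,0,0,0,60],[0.5,0,0,0,70],[0.5,0,0,0,80]]'|head -1
python3 -m handwheel '[[0.5,0,0,0,10],[0.5,0,0,0,20],[0.5,0,0,0,30],[0.5,0,0,0,37],[1,0,0,0,37],[1,0,0,0,37],[1,0,0,0,37]]' 40|head -3;python3 st.py;  python3 -m handwheel '[[1,0,0,0,-10],[1,0,0,0,-20],[1,0,0,0,-30],[1,0,0,0,-40]]'|sed -n 1,4p; python3 st.py; python3 -m handwheel '[[1,0,0,0,-10],[1,0,0,0,-20],[1,0,0,0,-30],[1,0,0,0,-40]]'|sed -n 1,4p; python3 st.py
```

```text
time_s: 33.9
time_s: 34.9
time_s: 35.78
tcp_pos: [0.5623, -0.241, 0.1949]
eef_rot: [-179.9, 0.0, 67.9]
M [ 0.59   1.579 -0.019] yaw 67.9 J6 162.8
time_s: 36.28
tcp_pos: [0.563, -0.2406, 0.1952]
eef_rot: [-180.0, -0.0, 27.7]
contact_force: [-1.7, 3.9, 3.0]
M [1.467 1.129 0.829] yaw 27.7 J6 122.6
time_s: 36.78
tcp_pos: [0.5649, -0.2416, 0.1959]
eef_rot: [180.0, -0.2, -12.3]
contact_force: [0.3, -1.8, 1.9]
M [-0.909 -0.263  0.825] yaw -12.3 J6 82.6
```

```bash
python3 wc.py; python3 -c "
from h import *
im,d=cap('scene'); save('c3.png',cv2.resize(im[200:390,120:320],None,fx=3,fy=3))"
```

```text
[ 0.56493419 -0.24158274  0.19585805] [179.95557663  -0.21582459 -12.27840924] [-0.90923002 -0.26277064  0.82455686] [ -4.9  16.  -10.1   0.1 -63.8  82.6]
scene 0.86 1275 c(x,y,z mid) [ 0.5615 -0.2408  0.177 ] tilt [ 0.0003 -0.0025] spoke -18.9 0.96
```

View pics/c3.png

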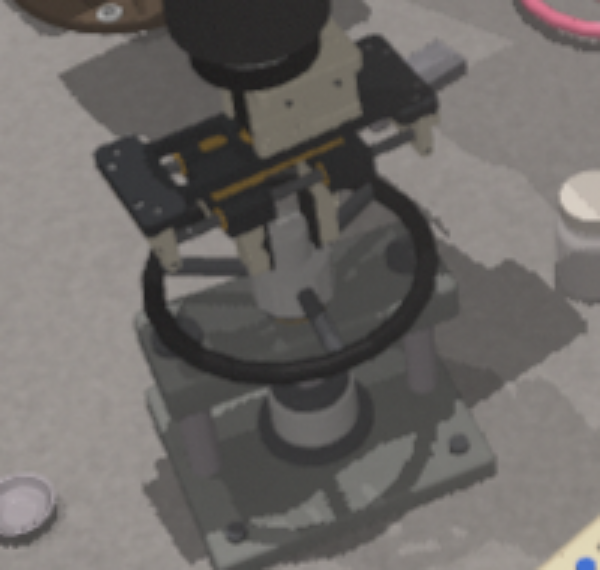

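The ram bears on the cell (crop 310,390). The moment jumped to 0.83 N m and the wheel stopped with a spoke at −19°. I'll regrip and back it off a quarter turn, plus the spline play.

```bash
python3 -m handwheel '[[0.5,0,0,0,0],[0.5,0,0,0,0],[0.5,0,0,0,-10],[0.5,0,0,0,-20],[0.5,0,0,0,-30],[1,0,0,0,-30],[1,0,0,0,-30],[1,0,0,0,-30]]' 50|head -3; python3 wc.py; python3 -m handwheel '[[1,0,0,0,9],[1,0,0,0,18],[1,0,0,0,27],[1,0,0,0,36],[1,0,0,0,45],[1,0,0,0,54],[1,0,0,0,63],[1,0,0,0,72]]' |sed -n 1,4p; python3 st.py;  python3 -m handwheel '[[1,0,0,0,10],[1,0,0,0,20],[1,0,0,0,23],[1,0,0,0,23],[1,0,0,0,23]]' |sed -n 1,4p; python3 wc.py
```

```text
time_s: 38.02
tcp_pos: [0.5626, -0.2412, 0.1947]
eef_rot: [180.0, 0.0, -41.8]
[ 0.56263466 -0.24124638  0.19470013] [ 1.79963209e+02  4.66634876e-02 -4.18392859e+01] [-0.33486711  0.55865628 -0.0358359 ] [ -4.9  16.  -10.2   0.  -63.9  53.1]
scene 0.93 1449 c(x,y,z mid) [ 0.562  -0.2405  0.1771] tilt [0.0024 0.0009] spoke -10.4 0.97
top 0.97 531 c(x,y,z mid) [ 0.5637 -0.2423  0.1764] tilt [ 0.0124 -0.0008] spoke -8.0 0.99
time_s: 39.22
tcp_pos: [0.5627, -0.2403, 0.1947]
eef_rot: [-179.9, 0.0, 30.4]
contact_force: [-3.1, 3.2, 1.0]
M [ 1.32   1.031 -0.087] yaw 30.4 J6 125.3
time_s: 39.85
tcp_pos: [0.5626, -0.2402, 0.1947]
eef_rot: [-179.9, -0.0, 53.0]
contact_force: [-3.4, 4.2, 1.5]
[ 0.5625678  -0.24022166  0.19466429] [-1.79898111e+02 -2.40729484e-02  5.30318878e+01] [ 1.65004141  1.28478287 -0.01808779] [-4.90e+00  1.60e+01 -1.02e+01 -1.00e-01 -6.39e+01  1.48e+02]
scene 0.95 1388 c(x,y,z mid) [ 0.5619 -0.2409  0.177 ] tilt [ 0.0053 -0.003 ] spoke -37.6 0.98
top 0.81 495 c(x,y,z mid) [ 0.5638 -0.2418  0.1773] tilt [-0.0009  0.003 ] spoke -37.5 0.99
```

```bash
python3 -m handwheel '[[0.5,0,0,0,0],[0.5,0,0,0,0],[0.5,0,0,0.5,0],[0.5,0,0,3,0],[0.5,0,0,8,0],[0.5,0,0,12,0],[0.5,-4,0,12,0],[0.5,-8,0,12,0]]' |head -4; python3 -m handwheel '[[0.5,-5,0,0,0],[0.5,-10,0,0,0],[0.5,-10,5,0,0],[0.5,-10,10,0,0],[0.5,-10,10,0,0]]' |head -4
python3 - <<'E'
from fit import *
for n in ['scene','top']:
    im,d=cap(n); X=cloud(n,d); print(n,fitwheel(X,d,(.563,-.2415),.176))
    c=(.563,-.2415);r0=np.hypot(X[...,0]-c[0],X[...,1]-c[1]); m=(d>0)&(r0>.035)&(r0<.075)&(abs(X[...,2]-.18)<.014)
    print(np.degrees(np.angle(np.exp(3j*np.arctan2(X[...,1]-c[1],X[...,0]-c[0])[m]).mean()))/3)
    for q in ['dish','jar']:
        for o in finder.cut_out(n,q)[:1]: print(q,round(o['p'],2),np.median(X[o['region']&(d>0)],0).round(3))
    if n=='scene': save('end.png',im)
E
```

```text
time_s: 41.05
tcp_pos: [0.4826, -0.2412, 0.3156]
eef_rot: [179.9, -0.0, 53.0]
contact_force: [-0.5, -0.6, -0.8]
time_s: 41.68
tcp_pos: [0.3833, -0.139, 0.3161]
eef_rot: [179.9, -0.1, 53.3]
contact_force: [0.6, -0.3, 1.0]
scene (np.int64(1840), array([ 0.5623, -0.2409,  0.1769,  0.0011,  0.0006]))
-36.53954935590681
dish 0.78 [ 0.763 -0.022  0.011]
jar 0.91 [ 0.605 -0.005  0.059]
top (np.int64(1708), array([ 0.5619, -0.2419,  0.1772,  0.0028,  0.0025]))
-36.288104609101644
dish 0.58 [ 0.767 -0.026  0.01 ]
jar 0.8 [0.587 0.008 0.084]
```

View pics/end.png

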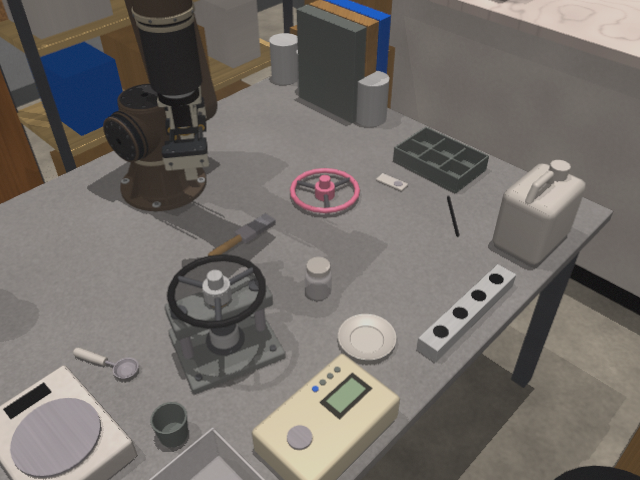

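The wheel sits level and home on the press at (217,290), and the dish (367,337) and jar (318,278) haven't moved. About 527° of cranking is 23 mm of ram travel, which matches the initial gap above the cell.

```bash
python3 -c "
from plant import r
print(r.close_job())"
```

```text
the job is handed in; nothing more can be done
None
```

The job is handed in: the wheel is home on the shaft, was cranked clockwise to the hard stop, then backed off about a quarter turn (measured at 89–96°), and the dish and jar were not moved; no verdict came back.

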